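Put the injector test bench changeover parts into their matching nests

ROBOT

A 6-joint arm with a two-finger parallel gripper is mounted at the origin on the work surface. World frame = base frame: x ahead of the robot, y to its left, z up, the work surface at z = 0. Lengths are in mm, angles in rad, forces in N, time in s.
With the tool pointing down it reaches from about 375 to 900 mm from the base axis. Payload 3.1 kg.
Tool frame: the origin (TCP) lies at the very end of the fingers, on their centre line; the grasp point (between the pads) lies 19 mm behind it; z points along the fingers, x is the direction in which the jaws open and shut, and the axes are right-handed (so a half turn about z gives the same grasp; the last joint's range is limited). The gripper opens to 87 mm and grips with 3 to 60 N. Pads are 19 mm wide; open, the fingers measure 117 mm over their backs; the gripper's body (75 mm by 190 mm) begins 51 mm behind the grasp point.
Start: joints at [1.099, 0.527, 1.433, -0, 1.181, -0.178], TCP at [180.954, 598.208, 222.548] pointing down, gripper open.
Joint ranges: [-3.08, 3.08], [-0.75, 2.2], [0.22, 2.44], [-1.43, 4.57], [0, 2.65], [-2.85, 2.85]. Speed limits (rad/s): [2.79, 2.79, 3.14, 3.14, 3.14, 3.14].

INTERFACE

Orientations are given as a unit quaternion [x, y, z, w].
In Python, from plant import arm gives the robot as it stands. The module is installed in compiled form; this text tells all that it offers.
- The arm moves only by the tool send_rows, never from a script. Its argument "rows" is a list of rows, each a list of 3 entries, a list of its own where there are three numbers: the shift along the tool's x, y, z in cm, then the turn, a rotation vector about the tool's x, y, z in rad, then the finger opening in cm, from 0 to 8.7. A call has 1 to 20 rows; each row is the pose to reach, as a shift and turn from the pose commanded when the call began, along the tool's axes at that moment; what a row does not reach only later rows make up. A row lasts 1/8 s, in which the tool goes at most 62.5 mm and 10.7 degrees, less where a joint would pass 70% of its speed; a pose out of reach is approached as far as the arm can. A call with a gripper value outside its range is refused whole. The fingers move at their own pace and stop on an object; the grip force is fixed at half the most. Time passes only in rows, so rows that repeat a pose let the fingers close. It gives the time, the measured TCP pose, the force and the opening at its end, in the units of the state.
- arm.get_state(): the state, without advancing time (a new reading comes with each control period).
- arm.capture(name): name is "scene" or "top" or "wrist"; returns a dict with "color" (420x560x3 uint8, blue, green, red), "z_map" (420x560 float32, mm along the optical axis (not along the pixel's ray), 0 where there is no reading), "K" (3x3 intrinsics, pixels), "R" (3x3) and "t" (3): a world point X has camera coordinates R X + t; the wrist camera has in their place "hand_eye" (4x4, takes a point from camera to tool coordinates, whose origin is the TCP and whose axes are the tool frame's). Camera axes: x right, y down, z forward; pixel columns grow to the right and rows downward; lengths in mm; the calibration is good to about 2 mm. A picture is of the moment at which its call begins: read the wrist's pose just before it.
- arm.finish_job(): hands the job in, once; it reports no verdict.
The state is a dict: "time_s": time; "joint_positions": joint angles; "joint_vel": joint speeds; "tau": joint torques, N m; "ee_pos": TCP position; "ee_rot": TCP orientation; "wrist_force": force on the tool from outside, world axes, zero at the start; "ft_torque": the same for the moment, N m; "width": finger opening in mm.
Only numpy, scipy, OpenCV 4.12 (cv2) and the standard library are available. Lean on these libraries where they do the work, as an engineer would, in place of code of your own. Each camera call takes 0.05 s, during which the arm holds its last target. There are 200 camera calls.

TASK

Put each of the four loose test-bench parts away in the nest made for it: the blue chamber in the large round nest with the blue floor, the brass sleeve in the small round nest with the yellow floor, the red-topped hexagonal coupling in the hexagonal nest with the red floor, and the dark clamp block in the long nest with the black floor. Each must end up upright and flat on its nest's floor, inside the rim; set each one down gently without dropping it, in any order, and leave the wrench and the grease tin where they are.

Things in the scene. Friction and masses are not known exactly. Their poses are not given: they have to be found in the camera images.
- chamber_mid (a point): Collecting chamber: upright blue cylinder, 60 mm high, 46 mm diameter (foot flange of steel 50 mm diameter, lowest 8 mm; steel top 40 mm diameter, uppermost 9 mm), about 0.3 kg. Point on its axis half-way up (30 mm above its underside); z up along the axis. Loose, stands on the bench.
- coupling_mid (a point): Coupling nut: upright bright steel hexagonal bar, 44 mm across flats (51 mm across corners), the hexagon 40 mm high, with a round red plastic cap 41 mm diameter and 8 mm high on top, 48 mm high in all, about 0.4 kg. Point on its axis half-way up (24 mm above its underside); z up, x and -x point squarely out of two opposite flats (the others every 60 degrees). Loose, stands on the bench.
- sleeve_mid (a point): Adapter sleeve: upright brass cylinder, 30 mm diameter, 62 mm high, with two thin dark bands, about 0.2 kg. Point on its axis half-way up (31 mm above its underside); z up along the axis. Loose, stands on the bench.
- clamp_mid (a point): Clamp block: dark steel-coloured rectangular block, 88 mm long (x) by 34 mm wide (y) by 46 mm high, with a black slot mark and two light round screw heads on top, about 0.4 kg. Point at its centre (23 mm above its underside); x along its length, y across, z up. Loose, stands on the bench; either end may go either way in the nest.
- nest_blue: Large round nest with a blue floor, for the chamber: inside diameter 66 mm; fixed to the bench; grey plastic, 4 mm floor, rim 12 mm high and 6 mm thick; origin on the bench surface at its centre, z up.
- nest_hex: Hexagonal nest with a red floor, for the coupling: inside 60 mm across flats; fixed to the bench; grey plastic, 4 mm floor, rim 12 mm high and 6 mm thick; origin on the bench surface at its centre, z up; x points squarely out of one flat side. The coupling fits in it at any turn, with the most room when its flats are parallel to the nest's.
- nest_yellow: Small round nest with a yellow floor, for the sleeve: inside diameter 46 mm; fixed to the bench; grey plastic, 4 mm floor, rim 12 mm high and 6 mm thick; origin on the bench surface at its centre, z up.
- nest_long: Long rectangular nest with a black floor, for the clamp block: inside 104 mm (x) by 50 mm (y); fixed to the bench; grey plastic, 4 mm floor, rim 12 mm high and 6 mm thick; origin on the bench surface at its centre, z up; x along its length, y across.
- wrench: Bystander, leave alone: a loose steel wrench 170 mm long lying flat on the bench on the robot's left; origin near its middle, x along its length.
- tin: Bystander, leave alone: a loose grease tin, green with a white lid, 60 mm diameter, 36 mm high, upright, on the robot's right; origin at the centre of its underside.
Things that resemble listed ones, but are neither listed nor needed, are in the scene too. What is shaped like the part that bears coupling_mid but orange or purple is not meant.

How it is judged (in metres and radians):
At the end, for the whole second after the job is handed in: Chamber, coupling, sleeve and clamp block each within 13 mm (level distance) of the centre of its own nest, resting on the nest's floor (no more than 3.5 mm too high), upright within 0.08 rad (about 4.5 degrees), released and at rest (horizontal distance between chamber_mid and nest_blue below 0.013 m and height (world z) of chamber_mid between 0.03 and 0.0375 m and angle between each of chamber_mid, coupling_mid, sleeve_mid, clamp_mid's own z axis and vertical below 0.08 rad and linear speed of each of chamber, coupling, sleeve, clamp below 0.02 m/s and angular speed of each of chamber, coupling, sleeve, clamp below 0.2 rad/s and horizontal distance between coupling_mid and nest_hex below 0.013 m and height (world z) of coupling_mid between 0.024 and 0.0315 m and horizontal distance between sleeve_mid and nest_yellow below 0.013 m and height (world z) of sleeve_mid between 0.031 and 0.0385 m and horizontal distance between clamp_mid and nest_long below 0.013 m and height (world z) of clamp_mid between 0.023 and 0.0305 m); the robot touches nothing.
It fails at once if a part is dropped: let go of in mid-air, more than 30 mm up, or left standing on top of something ((height (world z) of chamber_mid above 0.064 m and contact force between the fingers and chamber below 0.02 N) or (height (world z) of coupling_mid above 0.058 m and contact force between the fingers and coupling below 0.02 N) or (height (world z) of sleeve_mid above 0.065 m and contact force between the fingers and sleeve below 0.02 N) or (height (world z) of clamp_mid above 0.057 m and contact force between the fingers and clamp below 0.02 N)).
It fails at once if the wrench is shifted by more than 30 mm (distance of wrench from where it was at the start of the episode above 0.03 m).
It fails at once if the tin is shifted by more than 30 mm (distance of tin from where it was at the start of the episode above 0.03 m).
It also fails if it takes over 99 s, if anything falls off the work surface, if the arm or the gripper's body presses on something with over 40 N, if the wrist force passes 120 N, or if a joint passes its speed limit or range.

## Working session

There is one attempt and no reset: what is moved stays moved. The work goes in short steps, Python scripts to look and compute and a tool call to move; the robot and the scene stay as the last step left them, time stands still between calls to the robot, and variables do not carry over. Pictures are saved under pics/ and viewed, about 12 in all and at most 16, crops included, and the job is handed in when it is done.

Besides the shell and the picture viewer there is one more tool, called as a command line: name --argument value ..., lists and objects as JSON in quotes. send_rows: Moves the arm, as the interface text tells. Its arguments: {"type":"object","properties":{"rows":{"type":"array","items":{"type":"array"}}},"required":["rows"]}

```bash
mkdir -p pics
cat > h.py <<'E'
import numpy as np, cv2
from plant import arm
def cap(n,tag):
    c=arm.capture(n); cv2.imwrite(f'pics/{tag}.png',c['color']); np.savez(f'{tag}.npz',**c); return c
def world(c,s=None):
    z=c['z_map'].astype(float); v,u=np.mgrid[:z.shape[0],:z.shape[1]]; K=c['K']
    P=np.stack([(u-K[0,2])/K[0,0]*z,(v-K[1,2])/K[1,1]*z,z],-1)
    return (P-c['t'])@c['R']
E
python3 - <<'E'
from h import *
print(arm.get_state())
for n in ('top','scene'):
    c=cap(n,n+'0'); print(n,c['K'],c['R'],c['t'],(c['z_map']>0).mean())
E
```

```text
{'time_s': 0.0, 'joint_positions': array([ 1.09849799e+00,  5.28459816e-01,  1.43388665e+00, -3.34695292e-05,
        1.18139086e+00, -1.78517943e-01]), 'joint_vel': array([-0.00090862,  0.00080065,  0.00039703,  0.00065786, -0.00079642,
        0.00124896]), 'tau': array([ 5.57925614e-04, -4.40046215e+01, -1.76591635e+01,  6.32040622e-02,
        5.83406165e-02, -1.63617860e-04]), 'ee_pos': array([180.63956692, 597.56903731, 221.58051207]), 'ee_rot': array([ 8.02981643e-01,  5.96002794e-01, -9.54005518e-04,  4.89919216e-04]), 'wrist_force': array([ 0.36054352, -0.15483774, -0.57003956]), 'ft_torque': array([-0.01454814, -0.00213472, -0.05435513]), 'width': 86.82260942648047}
top [[454.56738141   0.         276.59377037]
 [  0.         454.56738141 201.57944348]
 [  0.           0.           1.        ]] [[-0.01352193 -0.99990279  0.00340044]
 [-0.98386934  0.01269829 -0.1784373 ]
 [ 0.17837678 -0.0057584  -0.98394541]] [ -20.04140559  557.06715    1385.92399754] 0.9958078231292516
scene [[453.4973116    0.         277.58895443]
 [  0.         453.4973116  209.95892161]
 [  0.           0.           1.        ]] [[-0.17463162  0.98461707 -0.00574598]
 [ 0.76207562  0.1314618  -0.63400201]
 [-0.62349382 -0.11509567 -0.77331005]] [ 131.10120298 -376.13351072 1470.35395351] 0.9960586734693877
```

View pics/top0.png

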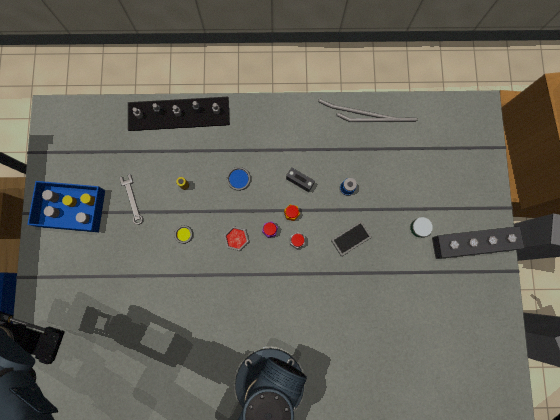

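View pics/scene0.png

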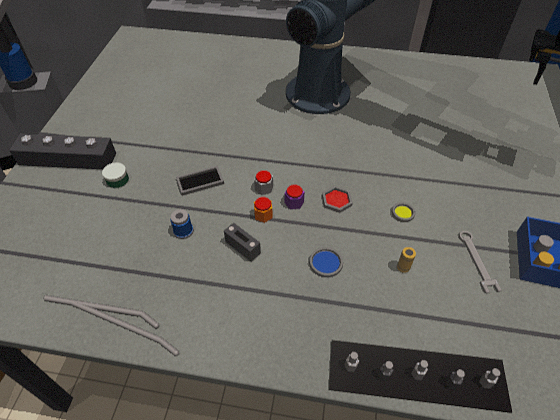

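The top view shows the sleeve at (182,183), clamp (301,180), chamber (349,186) and grey coupling (298,241). The nests are blue (239,179), yellow (184,235), hex (237,238) and long (350,239). The orange (292,213) and purple (271,230) decoys stand beside the coupling. Next I'll measure all of these from depth.

Run:
```python
from h import *
for n in ('top0','scene0'):
    c=dict(np.load(n+'.npz')); W=world(c); h=W[...,2]
    m=((h>25)&(h<75)&(W[...,0]>350)&(W[...,0]<800)&(abs(W[...,1])<480)).astype(np.uint8)
    N,L,S,C=cv2.connectedComponentsWithStats(m)
    print(n,'floor z',np.median(h[(abs(W[...,0]-500)<60)&(abs(W[...,1])<300)]))
    for i in range(1,N):
        if S[i,4]<15: continue
        p=W[L==i]; ztop=np.percentile(p[:,2],90); q=p[p[:,2]>ztop-5]
        print(C[i].round(),S[i,4],'top z',ztop.round(1),'top mean',q.mean(0).round(1),'minmax',q.min(0)[:2].round(),q.max(0)[:2].round(),'bgr',c['color'][L==i].mean(0).round(),
         'rect',cv2.minAreaRect(q[:,:2].astype(np.float32)))
c=dict(np.load('top0.npz'))
a=cv2.resize(c['color'][150:270,160:380],None,fx=3.6,fy=3.6,interpolation=cv2.INTER_CUBIC); cv2.imwrite('pics/top0c.png',a)
```

```text
top0 floor z 0.6638787480649005
[300. 179.] 321 top z 49.5 top mean [ 633.5 -101.5   47.5] minmax [ 596. -148.] [669. -59.] bgr [67. 68. 69.] rect ((632.7330322265625, -103.29118347167969), (87.81307983398438, 34.593631744384766), 57.31578063964844)
[181. 182.] 99 top z 66.0 top mean [624.1 274.5  64. ] minmax [611. 260.] [637. 289.] bgr [ 43. 104. 116.] rect ((624.0807495117188, 274.439453125), (29.15182113647461, 26.69451332092285), 85.72080993652344)
[349. 185.] 179 top z 62.8 top mean [ 609.6 -259.6   61. ] minmax [ 592. -279.] [ 628. -241.] bgr [108. 103. 101.] rect ((609.951416015625, -260.1545104980469), (37.86203384399414, 36.52864456176758), 88.66951751708984)
[291. 212.] 176 top z 51.2 top mean [526.8 -74.4  49.2] minmax [507. -91.] [545. -56.] bgr [ 14.  45. 167.] rect ((526.1717529296875, -73.9974594116211), (34.79985046386719, 38.523193359375), 89.15298461914062)
[417. 227.] 116 top z 39.1 top mean [ 475.2 -470.1   36.6] minmax [ 450. -480.] [ 500. -457.] bgr [156. 157. 154.] rect ((475.06292724609375, -468.433837890625), (22.641000747680664, 50.58830642700195), 89.56819
[... 1291 characters left out ...]
2922973633, 39.2105712890625), 42.15249252319336)
[180. 220.] 388 top z 63.5 top mean [ 607.7 -262.3   62.1] minmax [ 585. -283.] [ 629. -242.] bgr [97. 85. 80.] rect ((607.439697265625, -262.07489013671875), (41.43330764770508, 38.454498291015625), 16.029315948486328)
[242. 239.] 622 top z 49.8 top mean [ 631.9 -106.1   48.2] minmax [ 597. -150.] [667. -62.] bgr [64. 65. 68.] rect ((631.3300170898438, -107.27500915527344), (88.1393814086914, 36.08150863647461), 56.26522445678711)
[407. 256.] 250 top z 65.1 top mean [622.  271.6  63.8] minmax [607. 257.] [637. 286.] bgr [ 56.  96. 117.] rect ((621.5307006835938, 271.20330810546875), (29.735795974731445, 27.6184024810791), 10.108534812927246)
```

View pics/top0c.png

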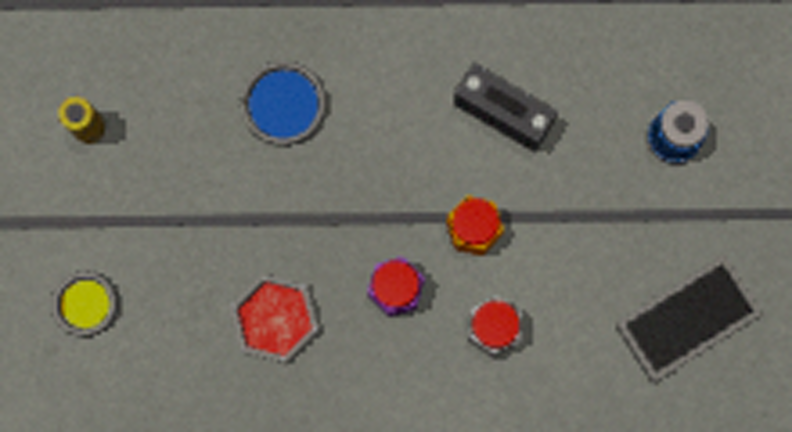

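```bash
cat >> h.py <<'E'
def blobs(c,W,lo,hi,zr,minA=60,box=(350,720,-350,400)):
    hsv=cv2.cvtColor(c['color'],cv2.COLOR_BGR2HSV)
    m=cv2.inRange(hsv,lo,hi)
    if lo[0]==0 and lo[1]>50: m|=cv2.inRange(hsv,(172,lo[1],lo[2]),(180,hi[1],hi[2]))
    m[(W[...,2]<zr[0])|(W[...,2]>zr[1])|(W[...,0]<box[0])|(W[...,0]>box[1])|(W[...,1]<box[2])|(W[...,1]>box[3])]=0
    N,L,S,C=cv2.connectedComponentsWithStats(m)
    return [(C[i],W[L==i]) for i in range(1,N) if S[i,4]>=minA]
NEST={'blue':((100,120,60),(125,255,255)),'yellow':((22,150,80),(35,255,255)),'red':((0,120,80),(8,255,255)),'black':((0,0,0),(180,255,50))}
E
python3 - <<'E'
from h import *
for n in ('top0','scene0'):
    c=dict(np.load(n+'.npz')); W=world(c)
    for k,(lo,hi) in NEST.items():
        for C,p in blobs(c,W,lo,hi,(-6,14)):
            q=p[:,:2].astype(np.float32); (mc,r)=cv2.minEnclosingCircle(q)
            print(n,k,C.round(),len(p),'mean',p.mean(0).round(1),'circ',np.round(mc,1),round(r,1),'rect',cv2.minAreaRect(q))
            if k=='red':
                d=q-q.mean(0); th=np.radians(np.arange(0,60,2)); 
                w=[max(np.ptp(d@[np.cos(t+j),np.sin(t+j)]) for j in (0,np.pi/3,2*np.pi/3)) for t in th]
                print('  hex flat dir deg',2*np.argmin(w),min(w),max(w))
    # coupling side: hexagon silhouette near z 32..43
    cc=np.array([435,-92]); m=(np.linalg.norm(W[...,:2]-cc,axis=-1)<32)&(W[...,2]>36)&(W[...,2]<46)
    p=W[m]; print(n,'cpl',len(p),p.mean(0))
E
```

```text
top0 blue [238. 178.] 275 mean [644.3  97.2   4.4] circ [643.4  97.6] 32.9 rect ((643.3560791015625, 98.2498779296875), (60.23031234741211, 59.17478561401367), 0.06261802464723587)
top0 yellow [183. 234.] 138 mean [462.9 274.3   4.9] circ [463.8 274.3] 21.4 rect ((463.313232421875, 274.6939697265625), (40.98246383666992, 39.69990158081055), 89.48595428466797)
top0 red [236. 238.] 285 mean [447.9 104.8   3.9] circ [449.2 104.4] 33.8 rect ((447.74871826171875, 104.49573516845703), (57.097633361816406, 63.422306060791016), 38.96014404296875)
  hex flat dir deg 46 59.67226087697559 67.50311047581894
top0 black [351. 238.] 467 mean [ 443.7 -266.1    3.3] circ [ 442.9 -266.6] 54.4 rect ((443.7686767578125, -265.6258239746094), (48.33802032470703, 101.30138397216797), 30.612991333007812)
top0 cpl 76 [434.89047609 -90.64989022  41.91693289]
scene0 blue [326. 262.] 451 mean [640.5  94.2   6.1] circ [640.9  93.6] 32.8 rect ((639.89111328125, 94.4419174194336), (61.26082229614258, 57.27248764038086), 72.5423583984375)
scene0 yellow [403. 211.] 153 mean [457.  270.9   6.2] circ [459.  271.7] 22.0 rect ((456.88360595703125, 270.7581787109375), (41.07911682128906, 40.10301208496094), 75.71809387207031)
scene0 red [337. 198.] 301 mean [441.3 101.    6.5] circ [443.4 100.3] 32.7 rect ((441.6668701171875, 100.80123901367188), (61.90607833862305, 59.2406005859375), 18.422836303710938)
  hex flat dir deg 40 60.63907231895552 64.92908481131475
scene0 black [199. 179.] 462 mean [ 435.3 -270.8    6.4] circ [ 436.  -269.5] 54.9 rect ((437.3118591308594, -268.51654052734375), (53.191375732421875, 102.98094940185547), 31.578123092651367)
scene0 black [242. 251.] 82 mean [ 647.  -104.5    9. ] circ [ 633.3 -107.4] 45.9 rect ((633.1818237304688, -107.31086730957031), (87.68832397460938, 31.09413719177246), 58.06343078613281)
scene0 cpl 75 [445.80772445 -91.42885832  41.19514983]
```

```bash
cat >> h.py <<'E'
from scipy.spatial.transform import Rotation as Ro
def mv(x,y,z,a=None,s=None):
    "target TCP (mm), tool-x angle deg -> tool shift in cm, turn rotvec"
    s=s or arm.get_state(); R=Ro.from_quat(s['ee_rot']); d=R.inv().apply(np.array([x,y,z])-s['ee_pos'])/10
    X=R.as_matrix()[:,0]; a0=np.degrees(np.arctan2(X[1],X[0])); a=a0 if a is None else a
    t=Ro.from_matrix(np.array([[np.cos(np.radians(a)),np.sin(np.radians(a)),0],[np.sin(np.radians(a)),-np.cos(np.radians(a)),0],[0,0,-1]]).T)
    # columns: x,y,z axes
    M=np.column_stack([[np.cos(np.radians(a)),np.sin(np.radians(a)),0],[np.sin(np.radians(a)),-np.cos(np.radians(a)),0],[0,0,-1]])
    rv=(R.inv()*Ro.from_matrix(M)).as_rotvec()
    print('a0',a0.round(1),'shift',d.round(2),'turn',rv.round(3),'rows',max(np.linalg.norm(d)/6.25,np.degrees(np.linalg.norm(rv))/10.7).round(1))
def wcap(tag):
    s=arm.get_state(); c=cap('wrist',tag); z=c['z_map'].astype(float); v,u=np.mgrid[:420,:560]; K=c['K']; H=c['hand_eye']
    P=np.stack([(u-K[0,2])/K[0,0]*z,(v-K[1,2])/K[1,1]*z,z],-1)@H[:3,:3].T+H[:3,3]
    return c,P@Ro.from_quat(s['ee_rot']).as_matrix().T+s['ee_pos']
E
sed -i '/    t=Ro.from_matrix/d' h.py
python3 - <<'E'
from h import *
c,W=wcap('w0'); print(c['hand_eye'].round(3),c['K'])
mv(622,273,200,73.2)
E
```

```text
[[   1.      -0.      -0.      -0.246]
 [   0.       0.954    0.301  -82.565]
 [  -0.      -0.301    0.954 -161.55 ]
 [   0.       0.       0.       1.   ]] [[313.64155072   0.         276.9104262 ]
 [  0.         313.64155072 205.79724283]
 [  0.           0.           1.        ]]
a0 73.2 shift [-18.3   51.64   2.19] turn [-0.     0.002 -0.001] rows 8.8
```

send_rows --rows '[[[-18.3,51.6,2.2],[0,0,0],8.7],[[-18.3,51.6,2.2],[0,0,0],8.7],[[-18.3,51.6,2.2],[0,0,0],8.7],[[-18.3,51.6,2.2],[0,0,0],8.7],[[-18.3,51.6,2.2],[0,0,0],8.7],[[-18.3,51.6,2.2],[0,0,0],8.7],[[-18.3,51.6,2.2],[0,0,0],8.7],[[-18.3,51.6,2.2],[0,0,0],8.7],[[-18.3,51.6,2.2],[0,0,0],8.7],[[-18.3,51.6,2.2],[0,0,0],8.7],[[-18.3,51.6,2.2],[0,0,0],8.7],[[-18.3,51.6,2.2],[0,0,0],8.7]]'

```text
time_s: 1.65
ee_pos: [620.4, 274.7, 200.4]
ee_rot: [0.803, 0.597, -0.0, -0.0]
wrist_force: [0.7, 0.9, -0.1]
width: 86.8
```

```bash
cat >> h.py <<'E'
def report(c,W):
    for k,(lo,hi) in NEST.items():
        for C,p in blobs(c,W,lo,hi,(-4,12)):
            q=p[:,:2].astype(np.float32); print('nest',k,C.round(),len(p),'circ',np.round(cv2.minEnclosingCircle(q),1) if 0 else [np.round(v,1) for v in cv2.minEnclosingCircle(q)],'rect',[np.round(v,1) for v in cv2.minAreaRect(q)],'z',p[:,2].mean().round(1))
    m=((W[...,2]>25)&(W[...,2]<72)&(W[...,0]>350)&(W[...,0]<720)&(abs(W[...,1])<420)).astype(np.uint8)
    N,L,S,C=cv2.connectedComponentsWithStats(m)
    for i in range(1,N):
        if S[i,4]<60: continue
        p=W[L==i]; zt=np.percentile(p[:,2],90); q=p[abs(p[:,2]-zt)<4]; f=q[:,:2].astype(np.float32)
        print('obj',C[i].round(),S[i,4],'ztop',zt.round(1),'circ',[np.round(v,1) for v in cv2.minEnclosingCircle(f)],'rect',[np.round(v,1) for v in cv2.minAreaRect(f)],c['color'][L==i].mean(0).round())
E
python3 - <<'E'
from h import *
c,W=wcap('w1'); s=arm.get_state(); print(s['time_s'],s['ee_pos'].round(1)); report(c,W)
E
```

```text
1.7 [620.5 274.8 200.6]
nest blue [143. 238.] 1797 circ [array([642.5,  96.3]), np.float64(32.4)] rect [array([642.7,  95.1]), array([62.9, 60.8]), np.float64(48.7)] z 3.5
nest yellow [230.  35.] 1506 circ [array([460.3, 272. ]), np.float64(21.5)] rect [array([460.5, 272.2]), array([41.9, 42.4]), np.float64(79.5)] z 3.5
nest red [71. 70.] 2807 circ [array([445.3, 102.6]), np.float64(34.3)] rect [array([444.9, 102.9]), array([68.1, 59.8]), np.float64(72.9)] z 3.4
nest black [43. 72.] 102 circ [array([442.4,  77.8]), np.float64(18.2)] rect [array([441.9,  73. ]), array([ 9.8, 36.5]), np.float64(83.2)] z 6.8
nest black [102. 100.] 62 circ [array([479. , 119.5]), np.float64(8.1)] rect [array([478.7, 119.2]), array([ 1.8, 16.2]), np.float64(43.2)] z 4.3
obj [276. 192.] 840 ztop 62.2 circ [array([622. , 273.3]), np.float64(14.9)] rect [array([621.8, 273.5]), array([29. , 28.7]), np.float64(71.4)] [ 44.  93. 119.]
```

View pics/w1.png

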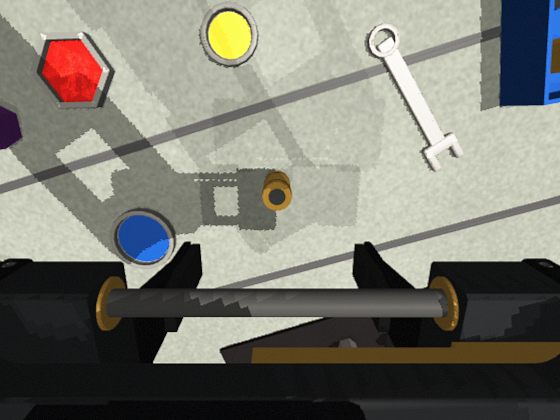

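The wrist view shows the sleeve at (276,192), the yellow nest at (230,35), the hex nest at (72,70), the blue nest at (144,238) and the wrench well clear at upper right. The measured positions lie between those from the two fixed cameras. Next is the sleeve grasp.

Run:
```python
from h import *
mv(622,273.3,14)
```

```text
a0 73.3 shift [-0.1   0.2  18.66] turn [-0.001  0.    -0.   ] rows 3.0
```

send_rows --rows '[[[-0.1,0.2,5],[0,0,0],8.7],[[-0.1,0.2,10],[0,0,0],8.7],[[-0.1,0.2,14],[0,0,0],8.7],[[-0.1,0.2,16.5],[0,0,0],8.7],[[-0.1,0.2,18],[0,0,0],8.7],[[-0.1,0.2,18.6],[0,0,0],8.7],[[-0.1,0.2,18.6],[0,0,0],2],[[-0.1,0.2,18.6],[0,0,0],2],[[-0.1,0.2,18.6],[0,0,0],2],[[-0.1,0.2,18.6],[0,0,0],2],[[-0.1,0.2,18.6],[0,0,0],2],[[-0.1,0.2,18.6],[0,0,0],2],[[-0.1,0.2,18.6],[0,0,0],2],[[-0.1,0.2,18.6],[0,0,0],2]]'

```text
time_s: 3.45
ee_pos: [623.7, 272.3, 14.6]
ee_rot: [0.803, 0.596, 0.0, -0.0]
wrist_force: [-0.7, 0.5, 0.5]
width: 29.3
```

send_rows --rows '[[[0,0,-1],[0,0,0],2],[[0,0,-3],[0,0,0],2],[[0,0,-6],[0,0,0],2],[[-0.6,-2,-7],[0,0,0],2],[[-1.8,-6,-7],[0,0,0],2],[[-3.0,-10,-7],[0,0,0],2],[[-4.2,-13.5,-7],[0,0,0],2],[[-4.8,-15.4,-7],[0,0,0],2],[[-4.8,-15.4,-7],[0,0,0],2],[[-4.8,-15.4,-5],[0,0,0],2],[[-4.8,-15.4,-3],[0,0,0],2],[[-4.8,-15.4,-2],[0,0,0],2],[[-4.8,-15.4,-1.4],[0,0,0],2],[[-4.8,-15.4,-1.4],[0,0,0],2]]'

```text
time_s: 5.2
ee_pos: [462.7, 270.8, 28.5]
ee_rot: [0.803, 0.596, 0.0, 0.0]
wrist_force: [-1.0, 0.2, -2.8]
width: 29.9
```

Run:
```python
from h import *
c,W=wcap('w2'); s=arm.get_state(); print(s['ee_pos'],s['width'],s['wrist_force']); report(c,W); mv(462,271,18.6)
```

```text
[462.73603295 270.82996354  28.82743292] 29.408821887411563 [-0.45762916 -0.56950779 -2.27778345]
nest yellow [279. 223.] 1327 circ [array([460. , 271.8]), np.float64(21.6)] rect [array([453.7, 274.1]), array([42.6, 28.5]), np.float64(71.7)] z 3.5
nest red [ 39. 267.] 1143 circ [array([436.2, 111.4]), np.float64(25.6)] rect [array([435.7, 112.2]), array([48.6, 29.3]), np.float64(72.6)] z 3.4
nest red [ 57. 319.] 79 circ [array([472.5, 108.5]), np.float64(9.9)] rect [array([475. , 108.6]), array([ 6.1, 19.7]), np.float64(1.8)] z 3.6
obj [277. 261.] 4298 ztop 68.9 circ [array([452.4, 273.4]), np.float64(26.9)] rect [array([452.1, 273.5]), array([53.8, 12.6]), np.float64(73.5)] [27. 54. 68.]
a0 73.2 shift [-0.01 -0.08  1.02] turn [ 0.001 -0.    -0.   ] rows 0.2
```

View pics/w2.png

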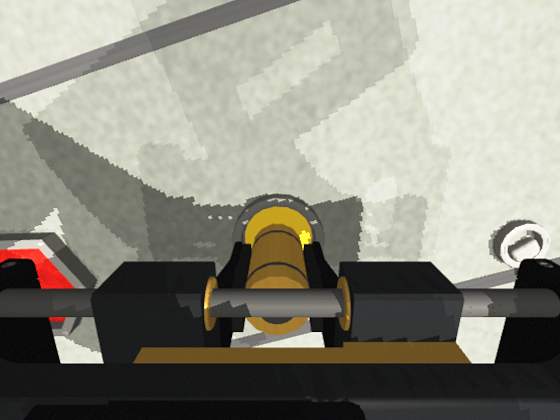

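The sleeve is held upright over the yellow nest at (279,225), centred left to right. Lowering and releasing.

send_rows --rows '[[[0,0,0.4],[0,0,0],2],[[0,0,0.7],[0,0,0],2],[[0,0,0.9],[0,0,0],2],[[0,0,1.0],[0,0,0],2],[[0,0,1.0],[0,0,0],2],[[0,0,1.0],[0,0,0],3.5],[[0,0,1.0],[0,0,0],5],[[0,0,1.0],[0,0,0],8.7],[[0,0,1.0],[0,0,0],8.7],[[0,0,0],[0,0,0],8.7],[[0,0,-3],[0,0,0],8.7],[[0,0,-8],[0,0,0],8.7],[[0,0,-13],[0,0,0],8.7],[[0,0,-15],[0,0,0],8.7]]'

```text
time_s: 7.0
ee_pos: [463.6, 271.3, 182.4]
ee_rot: [0.803, 0.596, 0.003, 0.001]
wrist_force: [0.2, -0.4, -0.9]
width: 86.7
```

Run:
```python
from h import *
c=cap('top','top1'); W=world(c); report(c,W); mv(609,-261,200,0)
```

```text
nest blue [238. 178.] 276 circ [array([644.3,  96.4]), np.float64(32.4)] rect [array([644. ,  98.3]), array([59.9, 59.1]), np.float64(86.4)] z 4.5
nest red [236. 238.] 289 circ [array([447.9, 106. ]), np.float64(33.3)] rect [array([447.7, 105.8]), array([57.8, 65.5]), np.float64(45.3)] z 4.1
nest black [351. 238.] 447 circ [array([ 442.4, -266.8]), np.float64(54.1)] rect [array([ 443.6, -266.7]), array([ 47.1, 101.3]), np.float64(31.2)] z 3.7
obj [300. 179.] 319 ztop 49.6 circ [array([ 632.9, -103.1]), np.float64(46.0)] rect [array([ 632.8, -103.1]), array([86.4, 33.4]), np.float64(57.8)] [77. 77. 79.]
obj [349. 185.] 181 ztop 63.7 circ [array([ 608.2, -258.7]), np.float64(20.2)] rect [array([ 608.2, -258.5]), array([35.9, 37.2]), np.float64(24.2)] [121. 115. 113.]
obj [291. 212.] 174 ztop 51.2 circ [array([526.2, -73.9]), np.float64(19.7)] rect [array([525.6, -73.9]), array([34.7, 38. ]), np.float64(88.4)] [ 18.  52. 187.]
obj [269. 229.] 175 ztop 51.0 circ [array([473.1,  -3.6]), np.float64(20.5)] rect [array([472. ,  -3.1]), array([37.8, 35. ]), np.float64(72.6)] [ 54.  44. 176.]
obj [297. 240.] 179 ztop 50.2 circ [array([436. , -89.4]), np.float64(20.9)] rect [array([437.7, -89.4]), array([37.5, 37.8]), np.float64(89.1)] [ 53.  62. 181.]
a0 73.2 shift [-46.79  29.26  -1.64] turn [ 0.003 -0.009  1.277] rows 8.8
```

send_rows --rows '[[[-46.8,29.3,-1.6],[0,0,0],8.7],[[-46.8,29.3,-1.6],[0,0,0],8.7],[[-46.8,29.3,-1.6],[0,0,0],8.7],[[-46.8,29.3,-1.6],[0,0,0],8.7],[[-46.8,29.3,-1.6],[0,0,0],8.7],[[-46.8,29.3,-1.6],[0,0,0],8.7],[[-46.8,29.3,-1.6],[0,0,0],8.7],[[-46.8,29.3,-1.6],[0,0,0],8.7],[[-46.8,29.3,-1.6],[0,0,0],8.7],[[-46.8,29.3,-1.6],[0,0,0],8.7],[[-46.8,29.3,-1.6],[0,0,0],8.7],[[-46.8,29.3,-1.6],[0,0,0],8.7],[[-46.8,29.3,-1.6],[0,0,0],8.7]]'

```text
time_s: 8.68
ee_pos: [606.9, -260.5, 194.6]
ee_rot: [0.802, 0.597, -0.0, -0.0]
wrist_force: [-0.1, -0.1, 1.6]
width: 87.0
```

Run:
```python
from h import *
c,W=wcap('w3'); s=arm.get_state(); print(s['time_s'],s['ee_pos'].round(1)); report(c,W); mv(608,-261,14,73.2)
c=cap('top','top2'); W=world(c); report(c,W)
```

```text
8.725 [ 607.1 -260.7  194.7]
nest blue [280. 169.] 74 circ [array([ 603.3, -259.4]), np.float64(23.1)] rect [array([ 595. , -255.4]), array([46.2, 19.6]), np.float64(64.4)] z 8.5
nest black [236.  14.] 1845 circ [array([ 430. , -249.8]), np.float64(39.5)] rect [array([ 434.8, -251.3]), array([77.5, 30.2]), np.float64(73.1)] z 3.3
nest black [182.  51.] 286 circ [array([ 454.1, -306.3]), np.float64(19.7)] rect [array([ 453.3, -314.8]), array([20. , 39.4]), np.float64(85.0)] z 3.5
nest black [379. 154.] 68 circ [array([ 608.6, -143.2]), np.float64(15.6)] rect [array([ 608.4, -143.5]), array([ 1. , 31.3]), np.float64(58.3)] z 8.4
obj [441.  50.] 2569 ztop 48.1 circ [array([524.3, -76.9]), np.float64(20.6)] rect [array([524.4, -77.3]), array([40.1, 40.1]), np.float64(48.7)] [ 51.  84. 225.]
obj [427. 169.] 3114 ztop 46.3 circ [array([ 630.6, -105.7]), np.float64(46.2)] rect [array([ 631.3, -106.1]), array([88.9, 34. ]), np.float64(58.1)] [111. 115. 116.]
obj [276. 191.] 1715 ztop 60.4 circ [array([ 607.4, -261.8]), np.float64(20.5)] rect [array([ 607.5, -261.7]), array([39.5, 40.6]), np.float64(72.5)] [98. 92. 88.]
a0 73.3 shift [-0.    0.1  18.07] turn [-0.    -0.     0.001] rows 2.9
nest blue [238. 178.] 264 circ [array([645.1,  97.5]), np.float64(32.1)] rect [array([643.8,  98.3]), array([60.2, 59.9]), np.float64(89.9)] z 4.3
obj [300. 179.] 318 ztop 49.4 circ [array([ 635.3, -104. ]), np.float64(44.5)] rect [array([ 633. , -102.8]), array([85.3, 34.1]), np.float64(59.1)] [80. 80. 82.]
obj [181. 232.] 94 ztop 69.6 circ [array([463. , 272.5]), np.float64(14.7)] rect [array([462.1, 273.2]), array([27.9, 25.1]), np.float64(89.0)] [ 52. 132. 140.]
```

View pics/w3.png

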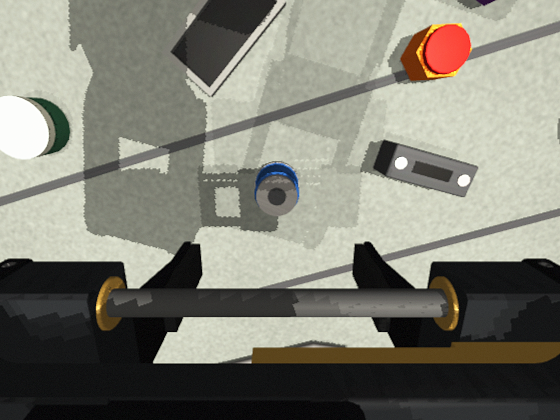

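The sleeve is seated: its top is 3.6 mm higher than on the bench and about 2 mm from the nest centre. The wrist view shows the chamber between the jaws at (276,190), with the tin at far left and the clamp at (427,168). Next is the chamber grasp.

send_rows --rows '[[[0,0,5],[0,0,0],8.7],[[0,0,10],[0,0,0],8.7],[[0,0,14],[0,0,0],8.7],[[0,0,16.5],[0,0,0],8.7],[[0,0,17.7],[0,0,0],8.7],[[0,0,18],[0,0,0],8.7],[[0,0,18],[0,0,0],4],[[0,0,18],[0,0,0],4],[[0,0,18],[0,0,0],4],[[0,0,18],[0,0,0],4],[[0,0,18],[0,0,0],4],[[0,0,18],[0,0,0],4],[[0,0,16],[0,0,0],4],[[0,0,13],[0,0,0],4],[[0,0,10],[0,0,0],4],[[0,0,7],[0,0,0],4],[[0,0,7],[0,0,0],4]]'

```text
time_s: 10.9
ee_pos: [608.8, -263.3, 127.9]
ee_rot: [0.803, 0.596, 0.001, 0.003]
wrist_force: [0.4, -0.2, -3.4]
width: 45.2
```

Run:
```python
from h import *
s=arm.get_state(); print(s['ee_pos'],s['width']); mv(642.6,96,s['ee_pos'][2]);mv(642.6,96,25)
```

```text
[ 608.81725771 -263.34077601  127.86794604] 45.19050700357933
a0 73.2 shift [35.37 -7.17 -0.12] turn [0.007 0.002 0.   ] rows 5.8
a0 73.2 shift [35.4  -7.24 10.16] turn [0.007 0.002 0.   ] rows 6.0
```

send_rows --rows '[[[5,-1,0],[0,0,0],4],[[11,-2.2,0],[0,0,0],4],[[17,-3.4,0],[0,0,0],4],[[23,-4.7,0],[0,0,0],4],[[29,-5.9,0],[0,0,0],4],[[33.5,-6.8,0],[0,0,0],4],[[35.4,-7.1,0],[0,0,0],4],[[35.4,-7.1,0],[0,0,0],4],[[35.4,-7.1,4],[0,0,0],4],[[35.4,-7.1,7.5],[0,0,0],4],[[35.4,-7.1,9],[0,0,0],4],[[35.4,-7.1,9.8],[0,0,0],4],[[35.4,-7.1,9.8],[0,0,0],4]]'

```text
time_s: 12.52
ee_pos: [642.1, 96.6, 26.8]
ee_rot: [0.803, 0.596, 0.0, 0.0]
wrist_force: [-0.2, 0.7, -3.6]
width: 45.0
```

Run:
```python
from h import *
c,W=wcap('w4'); s=arm.get_state(); print(s['ee_pos'],s['width'],s['wrist_force']); report(c,W); mv(642.6,96,18.7)
```

```text
[642.55144819  96.84799623  27.44236541] 45.12225085304119 [ 0.66238263  0.25259973 -3.38169682]
nest blue [274. 215.] 1599 circ [array([641.5,  95.5]), np.float64(31.3)] rect [array([627.5,  99.7]), array([62.6, 32.1]), np.float64(73.3)] z 3.6
nest black [ 54. 326.] 157 circ [array([657.3, -70. ]), np.float64(11.8)] rect [array([657.2, -70.1]), array([ 1.7, 23.7]), np.float64(56.2)] z 5.5
obj [277. 261.] 7041 ztop 71.3 circ [array([631.8,  99.2]), np.float64(36.0)] rect [array([628.6, 100.2]), array([71.9, 12.8]), np.float64(72.4)] [72. 57. 47.]
obj [277. 329.] 1406 ztop 71.9 circ [array([647.6,  94.7]), np.float64(19.4)] rect [array([654.5,  92.6]), array([38.8, 15.4]), np.float64(73.2)] [131. 139. 143.]
a0 73.1 shift [-0.08  0.03  0.87] turn [ 0.002 -0.    -0.   ] rows 0.1
```

View pics/w4.png

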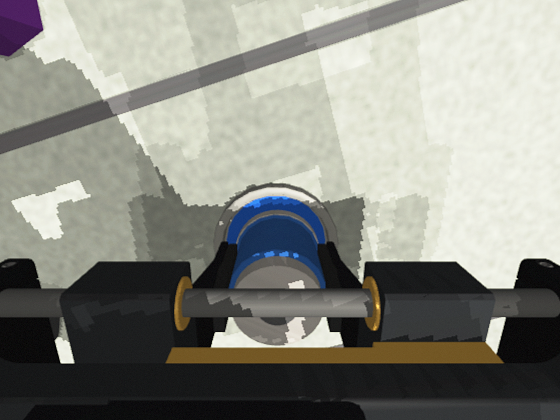

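The chamber is upright over the blue nest, with the flange front at (277,210) inside the rim at (277,187). Lowering and releasing.

send_rows --rows '[[[-0.1,0,0.4],[0,0,0],4],[[-0.1,0,0.7],[0,0,0],4],[[-0.1,0,0.85],[0,0,0],4],[[-0.1,0,0.9],[0,0,0],4],[[-0.1,0,0.9],[0,0,0],4],[[-0.1,0,0.9],[0,0,0],5],[[-0.1,0,0.9],[0,0,0],6.5],[[-0.1,0,0.9],[0,0,0],8.7],[[-0.1,0,0.9],[0,0,0],8.7],[[-0.1,0,0.9],[0,0,0],8.7],[[-0.1,0,0],[0,0,0],8.7],[[-0.1,0,-3],[0,0,0],8.7],[[-0.1,0,-8],[0,0,0],8.7],[[-0.1,0,-13],[0,0,0],8.7],[[-0.1,0,-17],[0,0,0],8.7]]'

```text
time_s: 14.45
ee_pos: [641.9, 96.4, 199.6]
ee_rot: [0.803, 0.596, 0.001, 0.001]
wrist_force: [0.8, -0.0, -0.7]
width: 87.0
```

Run:
```python
from h import *
c,W=wcap('w5'); s=arm.get_state(); print(s['time_s'],s['ee_pos'],s['width'],s['wrist_force']); report(c,W); mv(631,-106,200,-32); mv(550,-95,220,73)
```

```text
14.5 [645.05740515  96.48844846 205.43614072] 87.4229267973377 [ 0.41868389 -0.40431678  4.17360723]
nest blue [276. 169.] 498 circ [array([641.9,  95.5]), np.float64(31.5)] rect [array([634.7,  97.9]), array([62.2, 47.3]), np.float64(72.9)] z 3.7
nest red [225.  11.] 1163 circ [array([452.3,  99.5]), np.float64(29.1)] rect [array([462.6,  96.3]), array([58.3, 23.4]), np.float64(72.7)] z 3.5
nest black [124. 213.] 303 circ [array([ 631. , -103.9]), np.float64(45.2)] rect [array([623.5, -92.1]), array([90., 36.]), np.float64(32.6)] z 7.4
obj [23. 38.] 2372 ztop 48.0 circ [array([434.7, -91.5]), np.float64(20.4)] rect [array([437.5, -86.3]), array([28.9, 40.6]), np.float64(61.1)] [ 44.  49. 140.]
obj [120.  48.] 2488 ztop 48.0 circ [array([470.6,  -5.4]), np.float64(20.6)] rect [array([470.6,  -5.6]), array([40. , 39.7]), np.float64(44.9)] [ 65.  46. 207.]
obj [ 79. 127.] 2134 ztop 48.0 circ [array([524.3, -76.4]), np.float64(20.7)] rect [array([524.4, -76.3]), array([40.6, 39.1]), np.float64(73.2)] [ 22.  47. 187.]
obj [276. 189.] 1719 ztop 64.4 circ [array([641.4,  95.7]), np.float64(20.4)] rect [array([641.4,  95.4]), array([39.5, 40.5]), np.float64(74.3)] [98. 91. 87.]
obj [100. 229.] 3088 ztop 46.2 circ [array([ 631.1, -105.7]), np.float64(46.5)] rect [array([ 630.9, -105.4]), array([88.1, 34.5]), np.float64(58.1)] [64. 66. 67.]
a0 73.2 shift [-19.79   4.51   0.53] turn [ 0.006 -0.014  1.836] rows 9.8
a0 73.2 shift [-21.07  -3.54  -1.57] turn [ 0.012 -0.003  0.003] rows 3.4
```

The chamber is seated: its top is at 64.4 mm and within 1 mm of the nest centre. Next is the clamp, at (631,-105.6) with its length at 58°.

send_rows --rows '[[[-5,1.2,0],[0,0,0.18],8.7],[[-10,2.4,0],[0,0,0.36],8.7],[[-15,3.6,0],[0,0,0.54],8.7],[[-19.7,4.7,0],[0,0,0.72],8.7],[[-19.7,4.7,0],[0,0,0.9],8.7],[[-19.7,4.7,0],[0,0,1.08],8.7],[[-19.7,4.7,0],[0,0,1.26],8.7],[[-19.7,4.7,0],[0,0,1.44],8.7],[[-19.7,4.7,0],[0,0,1.62],8.7],[[-19.7,4.7,0],[0,0,1.77],8.7],[[-19.7,4.7,0],[0,0,1.836],8.7],[[-19.7,4.7,0],[0,0,1.836],8.7],[[-19.7,4.7,0],[0,0,1.836],8.7],[[-19.7,4.7,0],[0,0,1.836],8.7]]'

```text
time_s: 16.25
ee_pos: [629.3, -105.8, 196.6]
ee_rot: [0.961, -0.276, 0.0, 0.0]
wrist_force: [0.5, 0.7, -0.7]
width: 86.6
```

Run:
```python
from h import *
c,W=wcap('w6'); s=arm.get_state(); print(s['time_s'],s['ee_pos'],s['joint_positions'].round(2)); report(c,W); mv(631,-105.7,8,-31.9)
```

```text
16.3 [ 629.2660829  -105.79049065  196.57806952] [-0.34  0.57  1.42 -0.    1.14  0.22]
nest blue [188.  26.] 586 circ [array([640.6,  90.5]), np.float64(31.3)] rect [array([637.3,  79.4]), array([32.2, 62.2]), np.float64(73.0)] z 3.6
nest red [ 27. 110.] 2497 circ [array([444.6, 102.6]), np.float64(34.2)] rect [array([445.3, 102.1]), array([59.4, 66.6]), np.float64(44.7)] z 3.3
nest black [206.  33.] 86 circ [array([648.6,  69.5]), np.float64(27.6)] rect [array([650. ,  63.7]), array([55.2, 12. ]), np.float64(14.0)] z 4.6
nest black [ 4. 86.] 70 circ [array([441.9, 133.2]), np.float64(11.0)] rect [array([441.8, 133.7]), array([22. ,  2.4]), np.float64(12.8)] z 6.4
nest black [ 58. 114.] 317 circ [array([459.8,  88.2]), np.float64(35.3)] rect [array([467.1,  80.9]), array([70.7, 21.2]), np.float64(44.9)] z 4.5
nest black [  6. 124.] 78 circ [array([414.7, 106.4]), np.float64(12.0)] rect [array([415. , 106.3]), array([24.1,  3.1]), np.float64(75.8)] z 6.8
nest black [216. 347.] 1543 circ [array([ 434.6, -264. ]), np.float64(49.3)] rect [array([ 435.8, -265.6]), array([44.7, 94.5]), np.
[... 208 characters left out ...]
p 46.4 circ [array([ 632. , -105.2]), np.float64(46.0)] rect [array([ 631.8, -104.6]), array([87.3, 34. ]), np.float64(58.2)] [87. 90. 91.]
obj [100. 187.] 1834 ztop 47.9 circ [array([471. ,  -5.7]), np.float64(20.6)] rect [array([470.9,  -5.2]), array([39.6, 39.9]), np.float64(67.0)] [ 55.  36. 185.]
obj [180. 215.] 1578 ztop 48.0 circ [array([524.5, -75.7]), np.float64(20.7)] rect [array([525.2, -75.8]), array([39.2, 40. ]), np.float64(61.2)] [ 25.  51. 214.]
obj [131. 262.] 1066 ztop 47.7 circ [array([434.6, -92.1]), np.float64(20.5)] rect [array([441.4, -92.5]), array([40.3, 26.3]), np.float64(86.3)] [ 72.  78. 174.]
a0 -32.0 shift [ 0.14 -0.1  18.86] turn [ 0.    -0.    -0.002] rows 3.0
```

View pics/w6.png

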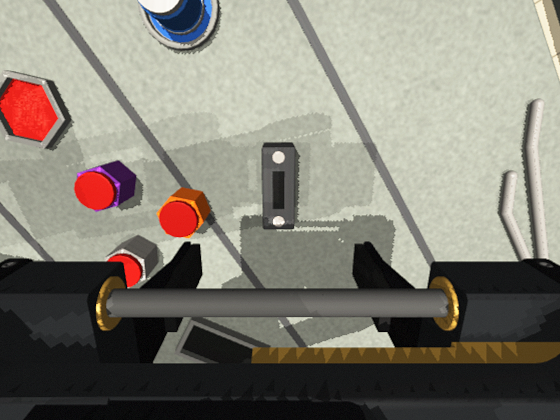

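The clamp is aligned between the jaws at (279,186). I'll grasp it high so that the fingertips stay above the nest rim when placing.

send_rows --rows '[[[0.1,-0.1,5],[0,0,0],8.7],[[0.1,-0.1,10],[0,0,0],8.7],[[0.1,-0.1,14],[0,0,0],8.7],[[0.1,-0.1,16.5],[0,0,0],8.7],[[0.1,-0.1,17.8],[0,0,0],8.7],[[0.1,-0.1,18.1],[0,0,0],8.7],[[0.1,-0.1,18.1],[0,0,0],2.8],[[0.1,-0.1,18.1],[0,0,0],2.8],[[0.1,-0.1,18.1],[0,0,0],2.8],[[0.1,-0.1,18.1],[0,0,0],2.8],[[0.1,-0.1,18.1],[0,0,0],2.8],[[0.1,-0.1,18.1],[0,0,0],2.8],[[0.1,-0.1,18.1],[0,0,0],2.8],[[0.1,-0.1,16.5],[0,0,0],2.8],[[0.1,-0.1,13],[0,0,0],2.8],[[0.1,-0.1,8],[0,0,0],2.8],[[0.1,-0.1,7],[0,0,0],2.8],[[0.1,-0.1,7],[0,0,0],2.8]]'

```text
time_s: 18.55
ee_pos: [630.3, -105.3, 126.8]
ee_rot: [0.961, -0.276, 0.0, 0.0]
wrist_force: [-0.4, 0.8, -4.7]
width: 33.5
```

Run:
```python
from h import *
s=arm.get_state(); print(s['ee_pos'],s['width'],s['wrist_force']); mv(440,-267.5,126,31.2)
```

```text
[ 630.29765614 -105.32525695  126.82693897] 33.49168615486055 [-0.447325    0.77947305 -4.66347602]
a0 -32.0 shift [-7.53 23.84  0.08] turn [ 0.    -0.    -1.103] rows 5.9
```

send_rows --rows '[[[-1.3,4,0],[0,0,-0.15],2.8],[[-2.6,8,0],[0,0,-0.3],2.8],[[-3.9,12,0],[0,0,-0.45],2.8],[[-5.2,16,0],[0,0,-0.6],2.8],[[-6.5,20,0],[0,0,-0.75],2.8],[[-7.2,22.8,0],[0,0,-0.9],2.8],[[-7.5,23.8,0],[0,0,-1.03],2.8],[[-7.5,23.8,0],[0,0,-1.103],2.8],[[-7.5,23.8,0],[0,0,-1.103],2.8],[[-7.5,23.8,3],[0,0,-1.103],2.8],[[-7.5,23.8,6],[0,0,-1.103],2.8],[[-7.5,23.8,8],[0,0,-1.103],2.8],[[-7.5,23.8,8.5],[0,0,-1.103],2.8],[[-7.5,23.8,8.5],[0,0,-1.103],2.8]]'

```text
time_s: 20.3
ee_pos: [440.8, -267.2, 41.1]
ee_rot: [0.963, 0.269, -0.0, -0.0]
wrist_force: [0.3, 0.6, -4.4]
width: 34.1
```

Run:
```python
from h import *
c,W=wcap('w7'); s=arm.get_state(); print(s['ee_pos'],s['width'],s['wrist_force']); report(c,W); mv(440,-267.5,19,31.2)
```

```text
[ 441.16621926 -267.54213981   41.70155947] 33.17353815331409 [-0.36068209 -0.2460589  -4.33740864]
nest black [272. 173.] 1023 circ [array([ 422.2, -235.4]), np.float64(28.5)] rect [array([ 422. , -235.3]), array([50.3, 27.8]), np.float64(31.0)] z 3.5
obj [445.   4.] 243 ztop 38.4 circ [array([ 444. , -113.9]), np.float64(3.8)] rect [array([ 444.5, -115. ]), array([7.6, 2.4]), np.float64(26.7)] [ 93.  98. 101.]
obj [276. 236.] 8338 ztop 71.6 circ [array([ 430.6, -250.6]), np.float64(29.1)] rect [array([ 429.2, -248.8]), array([55. , 45.9]), np.float64(32.8)] [65. 66. 67.]
obj [276. 331.] 1894 ztop 71.6 circ [array([ 454.8, -290.1]), np.float64(19.2)] rect [array([ 454.3, -289.5]), array([34.1, 19.7]), np.float64(30.6)] [70. 73. 73.]
a0 31.2 shift [-0.1  -0.06  2.27] turn [ 0.    -0.    -0.001] rows 0.4
```

View pics/w7.png

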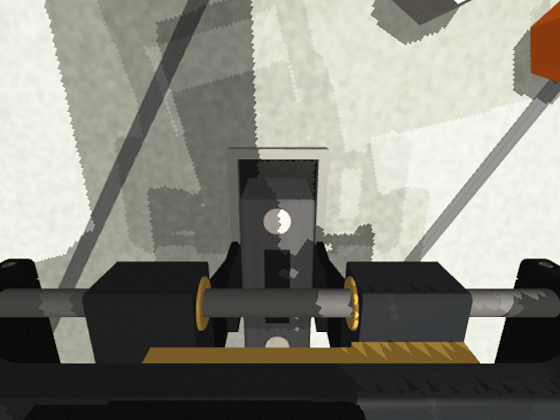

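The clamp is lined up with the long nest, whose visible end is at (278,155), and the floor edges put the centring within about 1 mm. Lowering and releasing.

send_rows --rows '[[[0,0,0.8],[0,0,0],2.8],[[0,0,1.5],[0,0,0],2.8],[[0,0,1.9],[0,0,0],2.8],[[0,0,2.1],[0,0,0],2.8],[[0,0,2.2],[0,0,0],2.8],[[0,0,2.2],[0,0,0],2.8],[[0,0,2.2],[0,0,0],4],[[0,0,2.2],[0,0,0],6],[[0,0,2.2],[0,0,0],8.7],[[0,0,2.2],[0,0,0],8.7],[[0,0,1.5],[0,0,0],8.7],[[0,0,-2],[0,0,0],8.7],[[0,0,-7],[0,0,0],8.7],[[0,0,-12],[0,0,0],8.7],[[0,0,-15],[0,0,0],8.7],[[0,0,-15],[0,0,0],8.7]]'

```text
time_s: 22.35
ee_pos: [442.1, -268.6, 194.5]
ee_rot: [0.963, 0.269, 0.002, 0.003]
wrist_force: [-0.2, -0.2, -0.3]
width: 87.3
```

Run:
```python
from h import *
c,W=wcap('w8'); s=arm.get_state(); print(s['time_s'],s['ee_pos'],s['width'],s['wrist_force']); report(c,W); mv(434.6,-92,220,31.2); mv(434.6,-92,220,60)
```

```text
22.4 [ 441.15587669 -267.67832049  192.71189829] 86.59479151533407 [ 0.19621269  0.82096806 -0.39410417]
nest black [296. 188.] 302 circ [array([ 461.3, -259.5]), np.float64(47.5)] rect [array([ 462.5, -258.9]), array([ 6.2, 94.9]), np.float64(30.0)] z 3.4
nest black [257. 184.] 293 circ [array([ 426.3, -283.5]), np.float64(45.3)] rect [array([ 425.3, -284.1]), array([ 4.7, 90.7]), np.float64(30.2)] z 3.3
obj [369.  23.] 2384 ztop 48.1 circ [array([433.8, -92.8]), np.float64(20.4)] rect [array([435.2, -95.4]), array([40., 34.]), np.float64(30.8)] [ 96. 107. 227.]
obj [457.  61.] 2570 ztop 48.0 circ [array([524.3, -76.9]), np.float64(20.8)] rect [array([523.8, -76.8]), array([40.2, 40.4]), np.float64(17.1)] [ 39.  71. 223.]
obj [276. 186.] 2900 ztop 50.3 circ [array([ 440.4, -267.2]), np.float64(45.9)] rect [array([ 440.6, -267.4]), array([34. , 87.1]), np.float64(31.3)] [ 95.  98. 100.]
a0 31.2 shift [  8.54 -15.36  -2.76] turn [ 0.003 -0.001 -0.   ] rows 2.8
a0 31.2 shift [  8.54 -15.36  -2.76] turn [ 0.003 -0.    -0.503] rows 2.8
```

The clamp is seated with its top at 50.3 mm, and the measured centre is on target. Now on to the coupling.

send_rows --rows '[[[3,-5.4,0],[0,0,0],8.7],[[6,-10.8,0],[0,0,0],8.7],[[8.5,-15.4,0],[0,0,0],8.7],[[8.5,-15.4,0],[0,0,0],8.7],[[8.5,-15.4,0],[0,0,0],8.7],[[8.5,-15.4,0],[0,0,0],8.7]]'

```text
time_s: 23.15
ee_pos: [434.2, -92.9, 191.1]
ee_rot: [0.963, 0.268, -0.0, -0.0]
wrist_force: [0.0, 0.2, -0.7]
width: 87.2
```

```bash
cat >> h.py <<'E'
def flats(q,lo=0,hi=60):
    d=q-q.mean(0); th=np.arange(0,60,1.)
    w=np.array([sum(np.ptp(d@[np.cos(t+j),np.sin(t+j)]) for j in (0,np.pi/3,2*np.pi/3)) for t in np.radians(th)])/3
    i=w.argmin(); return th[i],w[i].round(1),w.max().round(1)
E
python3 - <<'E'
from h import *
c,W=wcap('w9'); s=arm.get_state(); print(s['time_s'],s['ee_pos'],s['joint_positions'].round(2)); report(c,W)
for C,p in blobs(c,W,*NEST['red'],(-4,12)): print('hexnest',C,flats(p[:,:2]))
m=(np.linalg.norm(W[...,:2]-[434.5,-92],axis=-1)<32)&(W[...,2]>5)
print('cpl',flats(W[m][:,:2]))
r=W[m&(W[...,2]>36)&(W[...,2]<44)]; print(len(r),r.mean(0),flats(r[:,:2]))
cv2.imwrite('pics/w9c.png',cv2.resize(c['color'][100:300,150:400],None,fx=3,fy=3,interpolation=cv2.INTER_CUBIC))
E
```

```text
23.2 [434.15998644 -92.95595136 191.20414933] [-0.46  0.34  1.9  -0.    0.9  -1.01]
nest blue [522. 134.] 486 circ [array([642.2,  95.6]), np.float64(31.4)] rect [array([637.4,  93.3]), array([46.1, 61.9]), np.float64(29.3)] z 3.7
nest red [392.  26.] 1719 circ [array([446.2, 104. ]), np.float64(33.5)] rect [array([449.9,  98.5]), array([63.2, 52. ]), np.float64(32.7)] z 3.4
nest black [422.  16.] 74 circ [array([468.3, 121.9]), np.float64(14.2)] rect [array([468.5, 122.1]), array([ 2.1, 28.4]), np.float64(43.7)] z 8.1
nest black [362.  43.] 125 circ [array([439.6,  81.9]), np.float64(34.6)] rect [array([437.1,  72.4]), array([19.8, 69.2]), np.float64(75.0)] z 5.9
nest black [497. 141.] 188 circ [array([622.7,  79.1]), np.float64(29.7)] rect [array([617. ,  74.2]), array([14.9, 59.4]), np.float64(40.8)] z 6.3
nest black [219. 273.] 268 circ [array([ 431.2, -233. ]), np.float64(21.8)] rect [array([ 432.5, -235.2]), array([33.8, 33.4]), np.float64(36.4)] z 4.9
nest black [228. 324.] 93 circ [array([ 477.4, -290.5]), np.float64(13.0)] rect [array([ 477.4, -290.4]), array([ 8.2, 25.4]), 
[... 549 characters left out ...]
ray([523.7, -76.6]), np.float64(20.5)] rect [array([523.7, -76.2]), array([39.7, 40.2]), np.float64(74.2)] [ 30.  60. 225.]
obj [209. 282.] 232 ztop 45.4 circ [array([ 423.7, -228.2]), np.float64(11.3)] rect [array([ 423. , -226.6]), array([22.5,  3.5]), np.float64(23.2)] [32. 33. 33.]
obj [206. 334.] 1124 ztop 50.3 circ [array([ 449.4, -282.9]), np.float64(29.2)] rect [array([ 450.2, -282.9]), array([33.9, 50.5]), np.float64(31.2)] [82. 84. 86.]
hexnest [391.86212914  25.81559046] (np.float64(45.0), np.float64(57.3), np.float64(62.7))
cpl (np.float64(25.0), np.float64(52.3), np.float64(56.7))
337 [430.04361013 -86.30610291  39.24776996] (np.float64(25.0), np.float64(44.3), np.float64(50.1))
```

View pics/w9c.png

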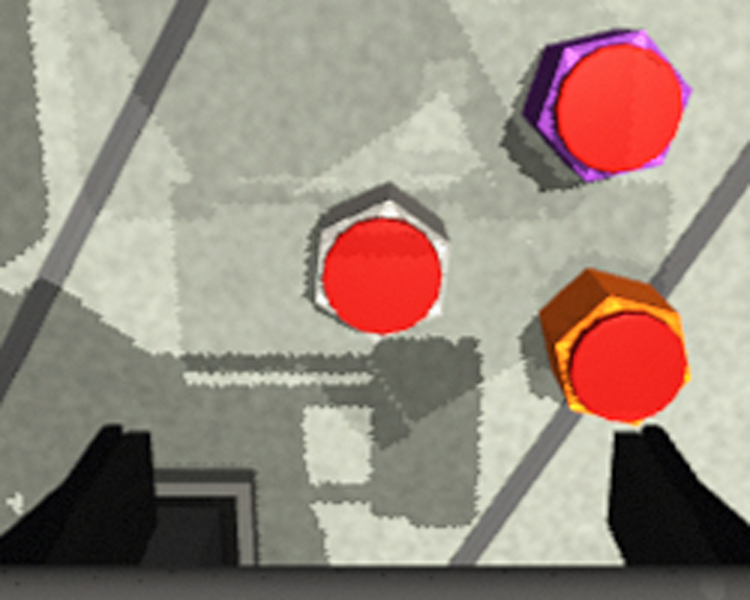

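The hex flats face 25°, with 44.3 mm measured across, and the orange part at crop (625,350) is off the right-hand finger. I'll turn 6° and use a narrower opening for clearance.

send_rows --rows '[[[0,-0.1,3],[0,0,0.107],6.8],[[0,-0.1,7],[0,0,0.107],6.8],[[0,-0.1,11],[0,0,0.107],6.8],[[0,-0.1,14.5],[0,0,0.107],6.8],[[0,-0.1,16.5],[0,0,0.107],6.8],[[0,-0.1,17.7],[0,0,0.107],6.8],[[0,-0.1,18],[0,0,0.107],6.8],[[0,-0.1,18],[0,0,0.107],3.8],[[0,-0.1,18],[0,0,0.107],3.8],[[0,-0.1,18],[0,0,0.107],3.8],[[0,-0.1,18],[0,0,0.107],3.8],[[0,-0.1,18],[0,0,0.107],3.8],[[0,-0.1,18],[0,0,0.107],3.8],[[0,-0.1,16.5],[0,0,0.107],3.8],[[0,-0.1,13],[0,0,0.107],3.8],[[0,-0.1,9],[0,0,0.107],3.8],[[0,-0.1,7],[0,0,0.107],3.8],[[0,-0.1,7],[0,0,0.107],3.8]]'

```text
time_s: 25.45
ee_pos: [433.9, -91.0, 122.4]
ee_rot: [0.976, 0.217, 0.001, 0.001]
wrist_force: [-0.2, 0.0, -5.5]
width: 43.9
```

Run:
```python
from h import *
s=arm.get_state(); print(s['ee_pos'],s['width'],s['wrist_force']); mv(445.2,102.7,120,45)
```

```text
[433.90377191 -90.98357755 122.41550054] 43.92812298457753 [-0.1993012   0.02062514 -5.46170345]
a0 25.0 shift [  9.22 -17.07   0.22] turn [ 0.002 -0.001 -0.348] rows 3.1
```

send_rows --rows '[[[2,-3.7,0],[0,0,-0.07],3.8],[[4.5,-8.3,0],[0,0,-0.17],3.8],[[7,-13,0],[0,0,-0.27],3.8],[[8.7,-16.1,0],[0,0,-0.348],3.8],[[9.2,-17.1,0],[0,0,-0.348],3.8],[[9.2,-17.1,0],[0,0,-0.348],3.8],[[9.2,-17.1,3],[0,0,-0.348],3.8],[[9.2,-17.1,6.5],[0,0,-0.348],3.8],[[9.2,-17.1,8.5],[0,0,-0.348],3.8],[[9.2,-17.1,9],[0,0,-0.348],3.8],[[9.2,-17.1,9],[0,0,-0.348],3.8]]'

```text
time_s: 26.82
ee_pos: [444.6, 102.2, 31.4]
ee_rot: [0.924, 0.382, -0.0, -0.0]
wrist_force: [-0.4, -0.6, -4.1]
width: 44.0
```

Run:
```python
from h import *
c,W=wcap('w10'); s=arm.get_state(); print(s['ee_pos'],s['width'],s['wrist_force']); report(c,W); mv(445.2,102.7,16.5,45)
```

```text
[444.85665469 102.38382158  31.88466067] 43.543490945757526 [ 1.19207888  0.76922892 -3.51137173]
nest yellow [504.  52.] 1455 circ [array([461.1, 272.5]), np.float64(21.7)] rect [array([458.8, 269.8]), array([32.4, 42.7]), np.float64(51.9)] z 3.7
nest red [280. 216.] 2062 circ [array([441.2, 107. ]), np.float64(31.1)] rect [array([435.2, 112.8]), array([60.2, 35.3]), np.float64(45.0)] z 3.4
obj [540.  52.] 2543 ztop 47.0 circ [array([456.1, 262.7]), np.float64(11.8)] rect [array([454.6, 260. ]), array([ 6.8, 23.6]), np.float64(61.6)] [ 31.  80. 107.]
obj [276. 259.] 6953 ztop 67.1 circ [array([437.4, 109.2]), np.float64(34.6)] rect [array([437.1, 109.5]), array([69.1, 17.1]), np.float64(43.7)] [ 50.  54. 101.]
obj [276. 323.] 712 ztop 67.3 circ [array([453.7,  92.8]), np.float64(16.0)] rect [array([456.7,  89.9]), array([31.9, 10. ]), np.float64(45.0)] [ 23.  27. 169.]
a0 44.9 shift [0.05 0.   1.54] turn [ 0.001 -0.    -0.002] rows 0.2
```

View pics/w10.png

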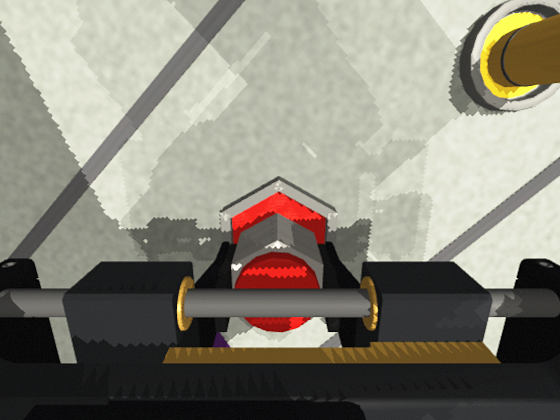

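The coupling's hexagon is parallel to the nest at (278,210), with an even gap. Lowering and releasing.

send_rows --rows '[[[0,0,0.6],[0,0,0],3.8],[[0,0,1.1],[0,0,0],3.8],[[0,0,1.4],[0,0,0],3.8],[[0,0,1.6],[0,0,0],3.8],[[0,0,1.65],[0,0,0],3.8],[[0,0,1.65],[0,0,0],3.8],[[0,0,1.65],[0,0,0],5],[[0,0,1.65],[0,0,0],6.5],[[0,0,1.65],[0,0,0],8],[[0,0,1.65],[0,0,0],8],[[0,0,1],[0,0,0],8],[[0,0,-2],[0,0,0],8],[[0,0,-7],[0,0,0],8],[[0,0,-12],[0,0,0],8],[[0,0,-17],[0,0,0],8],[[0,0,-17],[0,0,0],8]]'

```text
time_s: 28.88
ee_pos: [447.0, 103.1, 205.4]
ee_rot: [0.924, 0.383, 0.005, 0.002]
wrist_force: [-0.4, 0.4, -0.3]
width: 80.1
```

Run:
```python
from h import *
c,W=wcap('w11'); s=arm.get_state(); print(s['time_s'],s['ee_pos'],s['width'],s['wrist_force']); report(c,W)
c=cap('scene','scene1'); report(c,world(c))
cv2.imwrite('pics/s1c.png',cv2.resize(c['color'][120:320,80:540],None,fx=1.7,fy=1.7,interpolation=cv2.INTER_CUBIC))
```

```text
28.925 [445.21331403 103.04079862 203.38097394] 80.09983588764109 [-1.07076356 -0.17605672 -0.52281936]
nest blue [392. 271.] 91 circ [array([642.9, 120.1]), np.float64(16.0)] rect [array([642.8, 123.2]), array([32.1,  7.1]), np.float64(2.2)] z 3.7
nest yellow [388.  78.] 425 circ [array([460.6, 271.9]), np.float64(21.6)] rect [array([457.8, 268.7]), array([33.7, 42.1]), np.float64(53.4)] z 3.7
nest red [276. 167.] 623 circ [array([446. , 102.2]), np.float64(33.9)] rect [array([440.5, 107.5]), array([59.8, 52.1]), np.float64(43.9)] z 3.6
obj [412.  76.] 1391 ztop 66.2 circ [array([460.4, 270.7]), np.float64(15.0)] rect [array([460.3, 270.4]), array([29.4, 28.9]), np.float64(71.2)] [ 80. 155. 166.]
obj [274. 185.] 1561 ztop 52.0 circ [array([445.1, 102. ]), np.float64(20.2)] rect [array([445.1, 102.3]), array([39.5, 39.6]), np.float64(43.9)] [ 64.  71. 213.]
obj [225. 261.] 1294 ztop 47.9 circ [array([469.9,  -5.5]), np.float64(20.5)] rect [array([470.4,  -4.8]), array([37.5, 39.6]), np.float64(46.2)] [ 45.  29. 159.]
obj [218. 329.] 893 ztop 47.9 circ [array([523.9, -75.9]), np.float
[... 662 characters left out ...]
ray([37.5, 38.8]), np.float64(44.3)] [ 49.  52. 117.]
obj [294. 193.] 292 ztop 51.4 circ [array([469. ,  -7.4]), np.float64(21.2)] rect [array([468.9,  -6.6]), array([38.2, 40.8]), np.float64(72.8)] [ 44.  30. 107.]
obj [406. 201.] 230 ztop 68.9 circ [array([460.4, 268.3]), np.float64(15.3)] rect [array([460.9, 268.7]), array([27.9, 28. ]), np.float64(63.8)] [ 55.  95. 117.]
obj [263. 206.] 297 ztop 51.4 circ [array([524.1, -77.6]), np.float64(20.9)] rect [array([524.6, -77.4]), array([38.8, 37. ]), np.float64(12.1)] [ 20.  44. 163.]
obj [327. 252.] 446 ztop 67.4 circ [array([639.9,  94.8]), np.float64(21.0)] rect [array([640.2,  93.6]), array([40.5, 38.1]), np.float64(6.9)] [104.  96.  95.]
```

View pics/s1c.png

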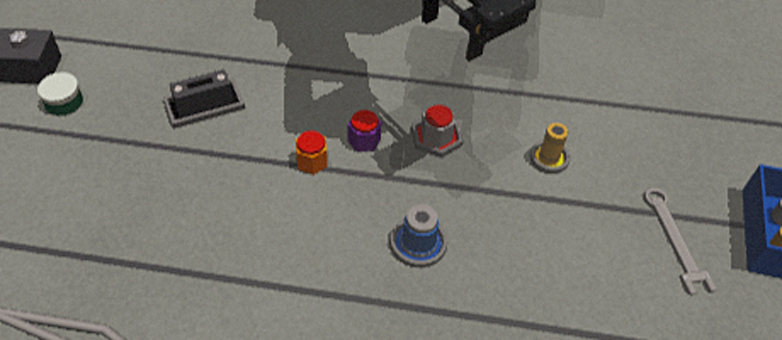

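All four parts stand upright inside their rims: clamp at crop (203,95), coupling (438,128), sleeve (553,147), chamber (421,232). The wrench and tin have not moved, and the gripper is clear. Handing in.

```bash
python3 -c "
from plant import arm
print(arm.finish_job())"
```

```text
the job is handed in; nothing more can be done
None
```

All four parts are in their nests and the job is handed in at about 29 s of the 99 s allowed. The hand-in gives no verdict, so the result rests on my own checks.

| Part | Top height (expected, with the 4 mm floor) | Distance from nest centre (limit 13 mm) |
|---|---|---|
| Sleeve | 66.2 mm (66) | about 2 mm |
| Chamber | 64.4 mm (64) | about 1 mm |
| Clamp block | 50.3 mm (50) | about 1 mm |
| Coupling | 52.0 mm (52) | about 1 mm |

- **How it was done:** each part was gripped, carried over its nest, lowered onto the floor and released there, then checked with the wrist camera. The grip widths matched the parts.
- **Final view:** the last scene picture shows all four upright inside their rims, with the gripper clear. The wrench, the tin and the orange and purple look-alikes appear where they were.
- **Disagreements:** the top and scene cameras differed by about 4–8 mm in level position, and the scene camera reads heights about 2–3 mm too high. I used the wrist camera, which fell between the two, except for the long nest. Its centre came from averaging the two fixed cameras, and close wrist views agreed.
- **Not measured:** I judged tilt by eye and from the heights. I did not measure the wrench and tin positions afterwards.

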